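# Scoop mixing balls into the ink bottle

### The arm

A 6-joint arm with a two-finger parallel gripper is mounted at the origin on the work surface. World frame = base frame: x ahead of the robot, y to its left, z up, the work surface at z = 0. Lengths are in m, angles in rad, forces in N, time in s.
With the tool pointing down it reaches from about 0.3 to 0.775 m from the base axis. Payload 14.6 kg.
Tool frame: the origin (TCP) lies on the centre line of the jaws, within the pads' length; the fingertips stand 19 mm ahead of it and the grasp point (between the pads) is the TCP; y points along the fingers, x is the direction in which the jaws open and shut, and the axes are right-handed (so a half turn about y gives the same grasp; the last joint's range is limited). The gripper opens to 94 mm and grips with 3 to 60 N. Pads are 16 mm wide; open, the fingers measure 119 mm over their backs; the gripper's body (75 mm by 177 mm) begins 78 mm behind the grasp point.
Start: joints at [-1.405, 0.3, 1.521, -0, 1.321, -0.067], TCP at [0.127, -0.535, 0.224] pointing down, gripper open.
Joint ranges: [-3.03, 3.03], [-0.79, 2.21], [0.23, 2.52], [-1.04, 4.18], [0, 3.07], [-2.55, 2.55]. Speed limits (rad/s): [2.22, 2.22, 2.57, 3.14, 3.14, 3.14].

### API

Orientations are given as [roll, pitch, yaw] about the fixed x, y, z axes, in that order (R = Rz(yaw) Ry(pitch) Rx(roll)).
In Python, from station import ctrl, optics gives the robot as it stands.
- The arm moves only by the tool jog_arm, never from a script. Its argument "targets" is a list of rows, each a list of 3 entries, a list of its own where there are three numbers: the finger opening in cm, from 0 to 9.4, then the shift along the tool's x, y, z in cm, then the turn about the tool's y in rad. A call has 1 to 10 rows; each row is the pose to reach, as a shift and turn from the pose commanded when the call began, along the tool's axes at that moment; what a row does not reach only later rows make up. A row lasts 1/10 s, in which the tool goes at most 50 mm and 8.59 degrees, less where a joint would pass 70% of its speed; a pose out of reach is approached as far as the arm can. A call with a gripper value outside its range is refused whole. The fingers move at their own pace and stop on an object; "grip_force" is the grip in N (left out, the last holds). Time passes only in rows, so rows that repeat a pose let the fingers close. It gives the time, the measured TCP pose, the force and the opening at its end, in the units of the state.
- ctrl.get_obs(): the state, without advancing time (a new reading comes with each control period).
- optics.camera(name): name is "scene" or "top" or "wrist"; returns a dict with "img" (420x560x3 uint8, red, green, blue), "range_z" (420x560 float32, m along the optical axis (not along the pixel's ray), 0 where there is no reading), "camera_matrix" (3x3 intrinsics, pixels), "world_to_cam" (4x4, takes a point from world to camera coordinates); the wrist camera has in their place "mount" (4x4, takes a point from camera to tool coordinates, whose origin is the TCP and whose axes are the tool frame's). Camera axes: x right, y up, looking along -z (the intrinsics and any distortion apply to the point x, -y, -z); pixel columns grow to the right and rows downward; lengths in m; the calibration is good to about 2 mm. A picture is of the moment at which its call begins: read the wrist's pose just before it.
- ctrl.hand_in(): hands the job in, once; it reports no verdict.
The state is a dict: "time_s": time; "qpos": joint angles; "joint_vel": joint speeds; "tau": joint torques, N m; "ee_pos": TCP position; "eef_rot": TCP orientation; "force": force on the tool from outside, world axes, zero at the start; "moment": the same for the moment, N m; "grip_width": finger opening in m.
Only numpy, scipy, OpenCV 4.12 (cv2) and the standard library are available. Lean on these libraries where they do the work, as an engineer would, in place of code of your own. Each camera call takes 0.05 s, during which the arm holds its last target. There are 200 camera calls.

### The job

Draw the loaded scoop out of its dock by the handle, carry it with all four steel mixing balls aboard, and pour them through the funnel into the ink bottle. Finish while still holding the emptied scoop, nose steeply down, raised clear above the level of the funnel and touching nothing but your gripper. Leave the tape roll, the ink jar and the hand stamp where they are.

Things in the scene. Friction and masses are not known exactly. Their poses are not given: they have to be found in the camera images.
- scoop_grip (a point): Middle of the scoop's black handle, where to grasp. Loose aluminium scoop, about 150 g. Axes: x from handle to nose, z up out of the open pan, y across. Handle: level bar along x, 16 mm wide (y), 18 mm tall (z), from 42 mm behind this point to 48 mm ahead, where a neck joins it to the pan. In the dock this point is 52 mm above the table, nothing beneath it.
- scoop_pan (a point): Point 12 mm above the underside of the scoop's flat pan, at its middle: 74 mm ahead (scoop x) of scoop_grip and 35 mm below it (scoop z). Same axes. The open pan is 56 mm wide, 84 mm long, side walls 29 mm tall, sheet 3 mm.
- scoop_lip (a point): Middle of the nose edge, where the balls leave: 129.5 mm ahead of scoop_grip and 25 mm below it in scoop axes. Same axes. The pan's front is a ramp rising 35 degrees to this lip, so the balls stay in until the scoop is pitched nose-down by more than 35 degrees; past 55 degrees they all roll out.
- dock: Fixed grey plastic pocket that holds the pan; outside 101 x 76 mm, 24 mm tall, walls and floor 5 mm, about 4 mm clearance round the pan. The pan must be lifted straight up at least 25 mm to leave it. Origin on the table under the pan's flat floor; x as the scoop's x (towards the nose). The handle overhangs the dock's rear wall.
- funnel_mouth (a point): Centre of the top of the white funnel, level with its rim: 140 mm above the table, rim outer radius 65 mm, wall 3 mm. The cone slopes 45 degrees to a spout with a 36 mm bore. The funnel is fixed in the bottle. z up.
- bottle_floor (a point): Centre of the inner floor of the clear ink bottle, 6 mm above the table, straight under the funnel mouth. Bottle: fixed, outer radius 27 mm, inner radius 24 mm, 90 mm tall, on a dark foot of radius 46 mm. z up.
- ball0_center (a point): Centre of one of four loose polished steel mixing balls, 15 mm in diameter, 14 g, starting in the scoop's pan; they roll freely. Axes mean nothing.
- ball1_center (a point): Centre of one of four loose polished steel mixing balls, 15 mm in diameter, 14 g, starting in the scoop's pan; they roll freely. Axes mean nothing.
- ball2_center (a point): Centre of one of four loose polished steel mixing balls, 15 mm in diameter, 14 g, starting in the scoop's pan; they roll freely. Axes mean nothing.
- ball3_center (a point): Centre of one of four loose polished steel mixing balls, 15 mm in diameter, 14 g, starting in the scoop's pan; they roll freely. Axes mean nothing.
- tape_roll: Bystander: loose roll of brown packing tape lying flat, 110 mm across, 48 mm tall. Origin under its centre.
- ink_jar: Bystander: loose closed white jar, 70 mm across, 85 mm tall. Origin under its centre.
- stamp: Bystander: loose wooden hand stamp, base 60 x 40 mm, 80 mm tall. Origin under its centre.
Not all that is in view belongs to the job. Leave any green, purple or yellow look-alike of the part that bears scoop_grip alone.

How it is judged:
By the outcome, as a careful person would: the job done as asked, in the order asked, and still so for the second after the job is handed in, while the arm keeps its last pose, push and grip.
It also fails if it takes over 46 s, if anything falls off the work surface, if the arm or the gripper's body presses on something with over 40 N, if the wrist force passes 120 N, or if a joint passes its speed limit or range.

## Working session

There is one attempt and no reset: what is moved stays moved. The work goes in short steps, Python scripts to look and compute and a tool call to move; the robot and the scene stay as the last step left them, time stands still between calls to the robot, and variables do not carry over. Pictures are saved under pics/ and viewed, about 8 in all and at most 12, crops included, and the job is handed in when it is done.

Besides the shell and the picture viewer there is one more tool, called after "Call:" as name(argument=value, ...) on one line, values as JSON. jog_arm: Moves the arm, as the interface text tells. Its arguments: {"type":"object","properties":{"targets":{"type":"array","items":{"type":"array"}},"grip_force":{"type":"number"}},"required":["targets"]}

```bash
mkdir -p pics; ls; cat > h.py <<'E'
import numpy as np, cv2
from station import ctrl, optics
from scipy.spatial.transform import Rotation as R
def T_tool():
    o=ctrl.get_obs(); T=np.eye(4); T[:3,:3]=R.from_euler('xyz',o['eef_rot']).as_matrix(); T[:3,3]=o['ee_pos']; return T
def shot(name,fn=None):
    T=T_tool(); c=optics.camera(name)
    c['c2w']=T@np.array(c['mount']) if name=='wrist' else np.linalg.inv(np.array(c['world_to_cam']))
    if fn: cv2.imwrite('pics/'+fn,c['img'][:,:,::-1])
    return c
def cloud(c):
    d=c['range_z'];K=np.array(c['camera_matrix']);v,u=np.mgrid[:d.shape[0],:d.shape[1]]
    P=np.stack([(u-K[0,2])/K[0,0]*d,-(v-K[1,2])/K[1,1]*d,-d],-1)
    return P@c['c2w'][:3,:3].T+c['c2w'][:3,3]
E
python3 - <<'E'
from h import *
c=shot('scene','s0.png');t=shot('top','t0.png')
for k in (c,t):
    print(k.keys(),k['camera_matrix'],k['c2w'])
    np.save('/tmp/%d.npy'%(k is t),cloud(k))
cv2.imwrite('pics/both.png',cv2.resize(np.vstack([c['img'],t['img']])[:,:,::-1],None,fx=.7,fy=.7))
print(ctrl.get_obs())
E
```

```text
pics
dict_keys(['img', 'range_z', 'camera_matrix', 'world_to_cam', 'c2w']) [[479.83242432   0.         280.16864303]
 [  0.         479.83242432 210.93884676]
 [  0.           0.           1.        ]] [[-0.47819922 -0.56511694  0.67228592  1.46454993]
 [ 0.87807419 -0.29226225  0.37890433  0.50590998]
 [-0.01764146  0.77150866  0.63597418  0.94988597]
 [ 0.          0.          0.          1.        ]]
dict_keys(['img', 'range_z', 'camera_matrix', 'world_to_cam', 'c2w']) [[485.68380094   0.         272.18734331]
 [  0.         485.68380094 207.10041978]
 [  0.           0.           1.        ]] [[ 6.55876935e-02  9.76061080e-01 -2.07371703e-01  3.30781477e-01]
 [-9.97846146e-01  6.43952083e-02 -1.25030110e-02 -1.47999162e-02]
 [ 1.15004158e-03  2.07745098e-01  9.78182320e-01  1.24466485e+00]
 [ 0.00000000e+00  0.00000000e+00  0.00000000e+00  1.00000000e+00]]
{'time_s': 0.1, 'qpos': array([-1.40459221e+00,  3.00424336e-01,  1.52147812e+00, -6.64694876e-06,
        1.32066570e+00, -6.66059864e-02]), 'joint_vel': array([-0.00063353, -0.00326575, -0.0032922 ,  0.00114992, -0.00084777,
        0.00081408]), 'tau': array([ 3.09913055e-03, -5.32643330e+01, -3.53282654e+01,  7.09975488e-02,
        2.34877708e-02, -6.93775200e-05]), 'ee_pos': array([ 0.12685261, -0.53497462,  0.22395552]), 'eef_rot': array([-1.57073782e+00,  9.73764653e-04, -1.33798455e+00]), 'force': array([ 0.89369324, -0.87765975,  0.27446413]), 'moment': array([0.00011367, 0.00830345, 0.00762662]), 'grip_width': 0.09407699610154886}
```

View pics/t0.png

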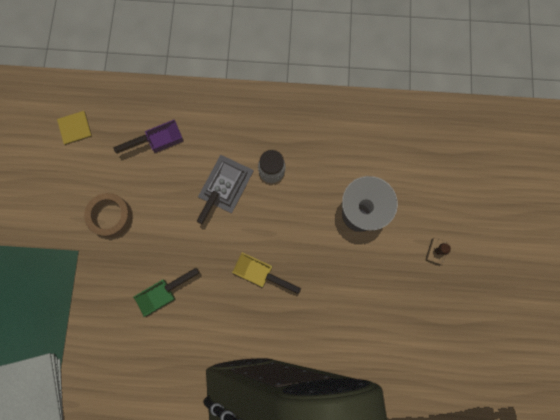

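View pics/s0.png

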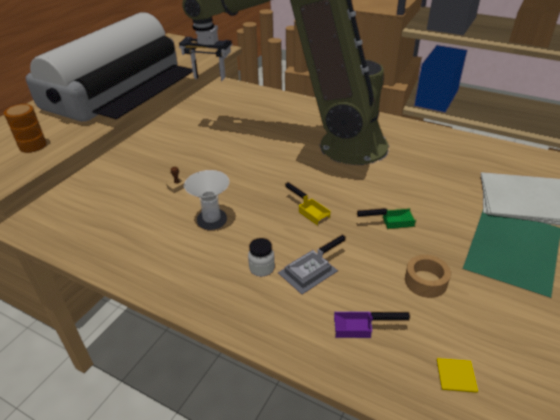

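Top view: the real scoop sits in the grey dock with its pan at about (226,183), its handle end at (206,215) and the balls visible. The funnel is at (369,204), the jar at (272,165), the tape at (106,214) and the stamp at (440,250). The scene view agrees: scoop (310,268), funnel (207,190). The only turn available is about the approach axis, so the pour has to come from letting the scoop pivot in relaxed pads.

```bash
python3 - <<'E'
from h import *
for n in ('top','scene'):
    c=shot(n);P=cloud(c);g=cv2.cvtColor(c['img'],cv2.COLOR_RGB2HSV)
    roi=np.zeros(g.shape[:2],bool)
    if n=='top': roi[188:228,190:222]=1
    else: roi[230:262,312:350]=1
    m=roi&(g[...,2]<60)&(P[...,2]>.04)&(P[...,2]<.08)
    q=P[m];v,u=np.nonzero(m);print(n,'handle',len(q),q.mean(0),'z pct',np.percentile(q[:,2],[10,50,90]),u.mean(),v.mean())
    top=q[q[:,2]>np.percentile(q[:,2],60)]
    r=cv2.minAreaRect((q[:,:2]*1000).astype(np.float32));print(r,cv2.boxPoints(r).round(0).tolist())
    m=(abs(P[...,2]-.14)<.006)&(P[...,1]<0.2)&(P[...,0]>.2)&(P[...,0]<.75)&(P[...,1]>-.5)
    if n=='top': m[:160]=0;m[250:]=0;m[:,330:][:,80:]=0;m[:,:330]=0
    else: m[:170]=0;m[205:]=0;m[:,:180]=0;m[:,235:]=0
    q=P[m];print('funnel',len(q),cv2.minEnclosingCircle((q[:,:2]*1000).astype(np.float32)),q[:,2].max())
    m=(P[...,2]>.014)&(P[...,2]<.035)
    if n=='top':
        m[:150]=0;m[215:]=0;m[:,:190]=0;m[:,254:]=0
        q=P[m];r=cv2.minAreaRect((q[:,:2]*1000).astype(np.float32));print('dock',r)
        for nm,(a,b,c0,d) in dict(jar=(148,186,256,288),stamp=(235,268,422,456),tape=(190,240,82,132)).items():
            s=P[a:b,c0:d].reshape(-1,3);s=s[s[:,2]>.025];print(nm,s.min(0),s.max(0))
E
```

```text
top handle 237 [0.57168701 0.16043137 0.0596364 ] z pct [0.05533852 0.06029774 0.06351781] 207.84810126582278 207.0379746835443
((571.9703369140625, 161.69906616210938), (17.34050941467285, 86.30443572998047), 67.81879425048828) [[529.0, 170.0], [609.0, 137.0], [615.0, 153.0], [535.0, 186.0]]
funnel 522 ((591.1004028320312, -226.4638671875), 65.14253997802734) 0.1456843566011663
dock ((649.482666015625, 127.55692291259766), (77.40145874023438, 102.41650390625), 67.88842010498047)
jar [ 0.33078148 -0.0257921   0.02512139] [0.72338979 0.04467524 1.24466485]
stamp [ 0.33078148 -0.43633707  0.02506331] [ 0.53659185 -0.01479992  1.24466485]
tape [ 0.33078148 -0.01479992  0.02514452] [0.59458834 0.4700912  1.24466485]
scene handle 147 [0.58114412 0.16648965 0.05977945] z pct [0.05255947 0.06081547 0.06416777] 332.2857142857143 243.85034013605443
((579.4771118164062, 165.26181030273438), (16.18154525756836, 82.92668914794922), 67.4825439453125) [[538.0, 174.0], [615.0, 142.0], [621.0, 157.0], [544.0, 189.0]]
funnel 276 ((592.1660766601562, -224.00527954101562), 68.20352172851562) 0.14575700559600857
```

Call:
jog_arm(targets=[[9.4, [-28, 0, 29], -1.2], [9.4, [-57.7, 0, 59.2], -2.52], [9.4, [-57.7, 0, 59.2], -2.52], [9.4, [-57.7, 0, 59.2], -2.52], [9.4, [-57.7, 0, 59.2], -2.52], [9.4, [-57.7, 0, 59.2], -2.52], [9.4, [-57.7, 0, 59.2], -2.52], [9.4, [-57.7, 0, 59.2], -2.52], [9.4, [-57.7, 0, 59.2], -2.52], [9.4, [-57.7, 0, 59.2], -2.52]])

```text
time_s: 1.2
ee_pos: [0.3955, -0.111, 0.2247]
eef_rot: [-1.571, -0.001, 0.168]
force: [0.5, -0.8, 0.4]
grip_width: 0.0939
```

Call:
jog_arm(targets=[[9.4, [21.8, 0, 24.1], -1.0], [9.4, [21.8, 0, 24.1], -1.0], [9.4, [21.8, 0, 24.1], -1.0], [9.4, [21.8, 0, 24.1], -1.0], [9.4, [21.8, 0, 24.1], -1.0], [9.4, [21.8, 0, 24.1], -1.0], [9.4, [21.8, 0, 24.1], -1.0], [9.4, [21.8, 0, 24.1], -1.0], [9.4, [21.8, 0, 24.1], -1.0], [9.4, [21.8, 0, 24.1], -1.0]])

```text
time_s: 2.2
ee_pos: [0.5708, 0.159, 0.2245]
eef_rot: [-1.571, 0.0, 1.16]
force: [-0.3, 0.0, 0.8]
grip_width: 0.0938
```

```bash
python3 - <<'E'
from h import *
c=shot('wrist','w0.png');P=cloud(c);np.save('/tmp/w0.npy',P)
o=ctrl.get_obs();print(o['ee_pos'],o['eef_rot'],o['qpos'],c['mount'],c['camera_matrix'],c.keys())
E
```

```text
[0.57084374 0.15892536 0.22474524] [-1.57104280e+00 -3.14099623e-05  1.15961021e+00] [ 2.09772657e-01  3.94899472e-01  1.39309148e+00 -1.20694313e-04
  1.35338297e+00 -9.49811528e-01] [[ 9.99999375e-01 -8.41570254e-04  7.35830735e-04  9.39405124e-04]
 [ 9.21825009e-04  2.48416406e-01 -9.68652899e-01 -1.60661448e-01]
 [ 6.32397040e-04  9.68652972e-01  2.48417026e-01  7.14174323e-02]
 [ 0.00000000e+00  0.00000000e+00  0.00000000e+00  1.00000000e+00]] [[329.66613241   0.         282.01898611]
 [  0.         329.66613241 208.98105987]
 [  0.           0.           1.        ]] dict_keys(['img', 'range_z', 'camera_matrix', 'mount', 'c2w'])
```

View pics/w0.png

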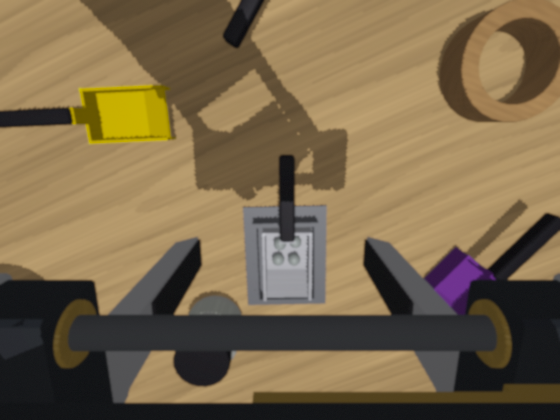

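Wrist view: the handle lies upright in the image, from (287,155) to (287,240), between the fingers. The dock spans (245–326, 206–304) with the four balls near (287,250), so the jaws are aligned.

```bash
python3 - <<'E'
from h import *
c=shot('wrist');P=cloud(c);g=cv2.cvtColor(c['img'],cv2.COLOR_RGB2HSV)
T=T_tool()
m=np.zeros(g.shape[:2],bool);m[145:243,272:302]=1
m&=(g[...,2]<65)&(P[...,2]>.045)&(P[...,2]<.08)
q=P[m];print(len(q),np.percentile(q[:,2],[10,50,90]))
Q=(q-T[:3,3])@T[:3,:3]   # tool coords
r=cv2.minAreaRect((Q[:,[0,2]]*1000).astype(np.float32));print('handle tool xz mm',r,cv2.boxPoints(r).round(1).tolist(),'y',np.median(Q[:,1]))
m=np.zeros(g.shape[:2],bool);m[195:312,238:334]=1
m&=(P[...,2]>.017)&(P[...,2]<.035)
Q=(P[m]-T[:3,3])@T[:3,:3]
print('dock',cv2.minAreaRect((Q[:,[0,2]]*1000).astype(np.float32)))
E
```

```text
1238 [0.06010731 0.06124894 0.06228918]
handle tool xz mm ((5.199192523956299, -0.8409767150878906), (15.03629207611084, 86.76924896240234), 0.5272649526596069) [[-2.700000047683716, 42.5], [-1.899999976158142, -44.29999923706055], [13.100000381469727, -44.20000076293945], [12.300000190734863, 42.599998474121094]] y 0.16360809913901173
dock ((5.2065277099609375, -87.25340270996094), (76.10152435302734, 102.40292358398438), 1.4119073152542114)
```

Call:
jog_arm(targets=[[9.4, [0.5, 3, 0.1], 0.0], [9.4, [0.5, 7, 0.1], 0.0], [9.4, [0.5, 11, 0.1], 0.0], [9.4, [0.5, 14, 0.1], 0.0], [9.4, [0.5, 16, 0.1], 0.0], [9.4, [0.5, 17.2, 0.1], 0.0], [6, [0.5, 17.2, 0.1], 0.0], [4, [0.5, 17.2, 0.1], 0.0], [3, [0.5, 17.2, 0.1], 0.0], [3, [0.5, 17.2, 0.1], 0.0]], grip_force=50)

```text
time_s: 3.3
ee_pos: [0.5727, 0.165, 0.0535]
eef_rot: [-1.572, -0.001, 1.162]
force: [0.2, 0.8, 0.1]
grip_width: 0.0657
```

```bash
python3 - <<'E'
from h import *
c=shot('wrist','w1.png');P=cloud(c);o=ctrl.get_obs();print(o['ee_pos'],o['eef_rot'],o['grip_width'],o['force'])
E
```

```text
[0.57253247 0.16504635 0.05331696] [-1.57186689e+00 -7.69414086e-04  1.16196122e+00] 0.06135361564463864 [-0.34321231  0.42886921  0.41585251]
```

View pics/w1.png

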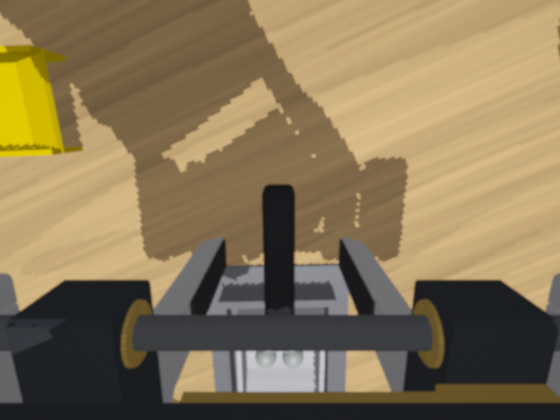

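The handle is centred (u 265–293) between the fingers (inner edges about 215 and 350), so I close.

Call:
jog_arm(targets=[[2, [0, 0.1, 0], 0.0], [1.8, [0, 0.1, 0], 0.0], [1, [0, 0.1, 0], 0.0], [0, [0, 0.1, 0], 0.0], [0, [0, 0.1, 0], 0.0], [0, [0, 0.1, 0], 0.0], [0, [0, 0.1, 0], 0.0], [0, [0, 0.1, 0], 0.0], [0, [0, 0.1, 0], 0.0], [0, [0, 0.1, 0], 0.0]], grip_force=50)

```text
time_s: 4.35
ee_pos: [0.5722, 0.1649, 0.0514]
eef_rot: [-1.571, 0.0, 1.162]
force: [-0.0, -0.7, 0.2]
grip_width: 0.0157
```

Call:
jog_arm(targets=[[0, [0, -0.3, 0], 0.0], [0, [0, -0.7, 0], 0.0], [0, [0, -1.2, 0], 0.0], [0, [0, -1.7, 0], 0.0], [0, [0, -2.2, 0], 0.0], [0, [0, -2.7, 0], 0.0], [0, [0, -3.2, 0], 0.0], [0, [0, -3.6, 0], 0.0], [0, [0, -4.0, 0], 0.0], [0, [0, -4.2, 0], 0.0]], grip_force=50)

```text
time_s: 5.35
ee_pos: [0.5723, 0.165, 0.0939]
eef_rot: [-1.571, -0.0, 1.162]
force: [-0.5, 0.4, -2.8]
grip_width: 0.0156
```

```bash
python3 - <<'E'
from h import *
s=shot('scene');w=shot('wrist')
o=ctrl.get_obs();print(o['ee_pos'],o['eef_rot'],o['grip_width'],o['force'],o['moment'],o['qpos'])
a=cv2.resize(s['img'][190:310,250:390],(560,480));cv2.imwrite('pics/c1.png',np.hstack([a[:420],w['img']])[:,:,::-1][:, :, :] if 0 else cv2.resize(np.hstack([a,cv2.resize(w['img'],(560,480))]),(800,343))[:,:,::-1])
E
```

```text
[0.57228438 0.1649762  0.09370191] [-1.57108692e+00 -2.18541692e-04  1.16196670e+00] 0.015759890356331782 [-0.08603232 -0.50841457 -1.58659723] [ 0.03808642 -0.06456808  0.04115291] [ 2.19173906e-01  5.32393362e-01  1.51424838e+00  6.87897936e-06
  1.09458737e+00 -9.42795914e-01]
```

View pics/c1.png

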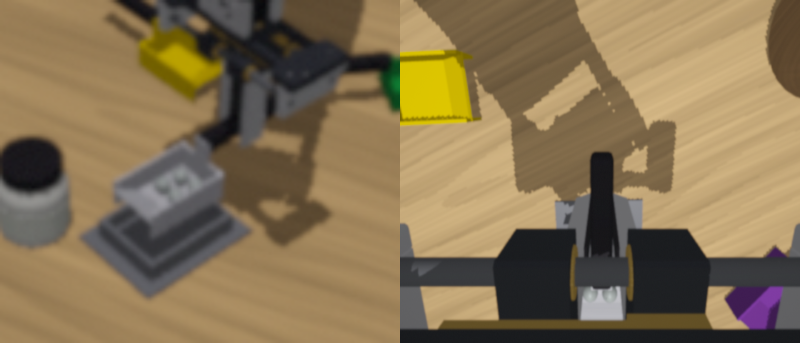

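The scoop is out of the dock and level, with the balls aboard. Next I raise it gently, then carry it over.

Call:
jog_arm(targets=[[0, [0, -0.7, 0], 0.0], [0, [0, -2, 0], 0.0], [0, [0, -4, 0], 0.0], [0, [0, -6.5, 0], 0.0], [0, [0, -9, 0], 0.0], [0, [0, -11.5, 0], 0.0], [0, [0, -14, 0], 0.0], [0, [0, -16.5, 0], 0.0], [0, [0, -18.5, 0], 0.0], [0, [0, -19.5, 0], 0.0]])

```text
time_s: 6.45
ee_pos: [0.5724, 0.165, 0.2914]
eef_rot: [-1.573, -0.002, 1.162]
force: [1.8, 0.2, -2.3]
grip_width: 0.0156
```

Call:
jog_arm(targets=[[0, [-0.5, 0, -0.1], 0.0], [0, [-1.5, 0, -0.4], 0.0], [0, [-3, 0, -0.8], 0.0], [0, [-5, 0, -1.4], 0.0], [0, [-7, 0, -2], 0.0], [0, [-9, 0, -2.5], 0.0], [0, [-11, 0, -3.1], 0.0], [0, [-13, 0, -3.6], 0.0], [0, [-15, 0, -4.2], 0.0], [0, [-17, 0, -4.8], 0.0]])

```text
time_s: 7.45
ee_pos: [0.5478, -0.0121, 0.2877]
eef_rot: [-1.57, 0.001, 1.161]
force: [0.2, -0.5, -2.3]
grip_width: 0.0156
```

Call:
jog_arm(targets=[[0, [-2, 0, -0.6], 0.0], [0, [-4, 0, -1.1], 0.0], [0, [-6, 0, -1.7], 0.0], [0, [-8, 0, -2.3], 0.0], [0, [-10, 0, -2.9], 0.0], [0, [-12, 0, -3.4], 0.0], [0, [-14, 0, -4], 0.0], [0, [-15.5, 0, -4.4], 0.0], [0, [-16.5, 0, -4.7], 0.0], [0, [-17, 0, -4.8], 0.0]])

```text
time_s: 8.45
ee_pos: [0.5247, -0.1861, 0.2881]
eef_rot: [-1.57, 0.0, 1.161]
force: [0.5, 0.2, -2.6]
grip_width: 0.016
```

```bash
python3 - <<'E'
from h import *
s=shot('scene');w=shot('top')
o=ctrl.get_obs();print(o['ee_pos'],o['eef_rot'],o['grip_width'],o['force'],o['moment'],o['qpos'],o['time_s'])
a=cv2.resize(s['img'][90:240,140:340],(640,480));b=cv2.resize(w['img'][140:290,290:490],(640,480))
cv2.imwrite('pics/c2.png',cv2.resize(np.hstack([a,b]),(800,300))[:,:,::-1])
E
```

```text
[ 0.5249559  -0.18548481  0.2882957 ] [-1.57049918e+00 -6.29646216e-05  1.16151567e+00] 0.015633382829661733 [-0.0527334   0.99322484 -1.74524281] [ 0.09028149 -0.0463565   0.03477123] [-4.05455735e-01  2.75195904e-01  1.40498477e+00  6.44840072e-05
  1.46170888e+00 -1.56697845e+00] 8.55
```

View pics/c2.png

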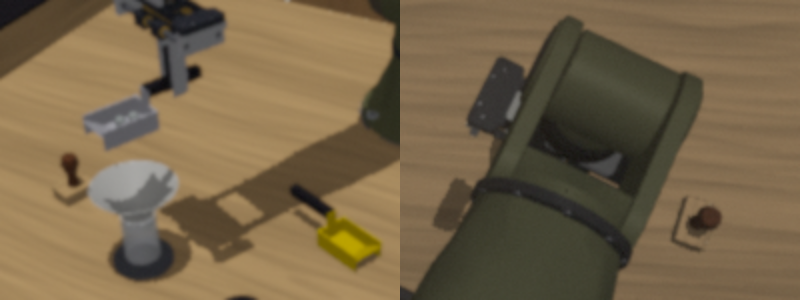

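Still level above the funnel with the balls aboard. I centre it and start relaxing the grip in steps, measuring the pitch with the scene camera's depth.

Call:
jog_arm(targets=[[0, [-0.4, 0, -0.1], 0.0], [0, [-0.8, 0, -0.2], 0.0], [0, [-1, 0, -0.3], 0.0], [0, [-1, 0, -0.3], 0.0]], grip_force=25)

```text
time_s: 8.95
ee_pos: [0.524, -0.1957, 0.2884]
eef_rot: [-1.571, -0.0, 1.162]
force: [0.3, 0.5, -2.3]
grip_width: 0.0156
```

```bash
cat > pitch.py <<'E'
from h import *
s=shot('scene');P=cloud(s);T=T_tool();o=ctrl.get_obs()
Q=(P-T[:3,3])@T[:3,:3]*1000  # tool mm: fwd=-z, up=-y
f,up,ac=-Q[...,2],-Q[...,1],Q[...,0]
r=np.hypot(f,up)
g=cv2.cvtColor(s['img'],cv2.COLOR_RGB2HSV)
m=(abs(ac)<34)&(r>55)&(r<145)&(f>-10)&(up<25)&(P[...,2]>.15)
far=m&(r>125)
if far.sum()>3: print('lip',far.sum(),'pitch',np.degrees(np.arctan2(-np.median(up[far]),np.median(f[far]))-np.arctan2(25,129.5)).round(1))
hd=(abs(ac)<12)&(r<60)&(g[...,2]<60)&(f<-12)&(abs(up)<60)&(up<f*-1.5+15)
if hd.sum()>8: print('handle rear',hd.sum(),f[hd].mean().round(1),up[hd].mean().round(1),'ang',np.degrees(np.arctan2(up[hd].mean(),-f[hd].mean())).round(1))
print(o['time_s'],o['ee_pos'].round(4),o['force'].round(2),o['moment'].round(3),o['grip_width'].round(4))
E
python3 pitch.py
```

```text
lip 82 pitch 1.2
handle rear 31 -26.4 5.4 ang 11.6Traceback (most recent call last):
  File "pitch.py", line 12, in <module>
    print(o['time_s'],o['ee_pos'].round(4),o['force'].round(2),o['moment'].round(3),o['grip_width'].round(4))
                                                                                    ^^^^^^^^^^^^^^^^^^^^^
AttributeError: 'float' object has no attribute 'round'
```

Pitch tracking works and reads 1.2° (level). I keep lowering the force.

```bash
sed -i "s/o\['grip_width'\].round(4)/round(o['grip_width'],4)/" pitch.py
```

Call:
jog_arm(targets=[[0, [0, 0, 0], 0.0], [0, [0, 0, 0], 0.0], [0, [0, 0, 0], 0.0]], grip_force=15)

```text
time_s: 9.3
ee_pos: [0.5239, -0.1955, 0.2884]
eef_rot: [-1.571, -0.0, 1.162]
force: [0.7, 0.1, -1.8]
grip_width: 0.0157
```

```bash
python3 pitch.py
```

```text
lip 82 pitch 1.3
handle rear 28 -26.9 5.7 ang 12.0
9.35 [ 0.5239 -0.1955  0.2884] [ 0.56  0.43 -3.05] [ 0.032 -0.047 -0.042] 0.0159
```

Call:
jog_arm(targets=[[0, [0, 0, 0], 0.0], [0, [0, 0, 0], 0.0], [0, [0, 0, 0], 0.0]], grip_force=10)

```text
time_s: 9.65
ee_pos: [0.5239, -0.1955, 0.2885]
eef_rot: [-1.571, 0.0, 1.162]
force: [0.3, 1.0, -2.2]
grip_width: 0.0158
```

```bash
python3 pitch.py
```

```text
lip 80 pitch 4.2
handle rear 32 -25.7 6.8 ang 14.8
9.7 [ 0.5239 -0.1955  0.2884] [-0.7  -0.24 -2.5 ] [ 0.042 -0.079 -0.002] 0.0164
```

Call:
jog_arm(targets=[[0, [0, 0, 0], 0.0], [0, [0, 0, 0], 0.0]], grip_force=9)

```text
time_s: 9.9
ee_pos: [0.5239, -0.1956, 0.2885]
eef_rot: [-1.571, 0.0, 1.162]
force: [0.6, 0.4, -3.4]
grip_width: 0.0157
```

```bash
python3 pitch.py
```

```text
lip 73 pitch 11.8
handle rear 30 -26.3 10.8 ang 22.4
9.95 [ 0.5239 -0.1956  0.2884] [-0.19 -0.15 -1.57] [ 0.079 -0.091  0.024] 0.0157
```

Call:
jog_arm(targets=[[0, [0, 0, 0], 0.0], [0, [0, 0, 0], 0.0]], grip_force=8)

```text
time_s: 10.15
ee_pos: [0.5239, -0.1955, 0.2884]
eef_rot: [-1.571, 0.0, 1.162]
force: [0.7, -0.3, -1.6]
grip_width: 0.0162
```

```bash
python3 pitch.py
```

```text
lip 55 pitch 31.2
handle rear 28 -24.5 19.0 ang 37.9
10.2 [ 0.5239 -0.1955  0.2884] [ 0.56 -0.43 -1.87] [ 0.032 -0.035  0.025] 0.0154
```

Call:
jog_arm(targets=[[0, [0, 0, 0], 0.0], [0, [0, 0, 0], 0.0]], grip_force=8)

```text
time_s: 10.4
ee_pos: [0.5239, -0.1956, 0.2884]
eef_rot: [-1.571, -0.0, 1.162]
force: [-0.6, -0.3, -1.4]
grip_width: 0.0161
```

```bash
python3 pitch.py
```

```text
lip 59 pitch 32.7
handle rear 28 -23.9 19.6 ang 39.4
10.45 [ 0.5239 -0.1956  0.2885] [ 0.15  0.23 -2.37] [ 0.044 -0.021 -0.032] 0.0158
```

Call:
jog_arm(targets=[[0, [0, 0, 0], 0.0], [0, [0, 0, 0], 0.0]], grip_force=6.5)

```text
time_s: 10.65
ee_pos: [0.5239, -0.1956, 0.2884]
eef_rot: [-1.571, 0.0, 1.162]
force: [0.4, -0.0, -1.1]
grip_width: 0.0159
```

```bash
python3 pitch.py
```

```text
lip 59 pitch 32.7
handle rear 28 -24.5 19.0 ang 37.9
10.7 [ 0.5239 -0.1956  0.2885] [ 0.19 -0.11 -2.42] [ 0.05  -0.079 -0.004] 0.016
```

Call:
jog_arm(targets=[[0, [0, 0, 0], 0.0], [0, [0, 0, 0], 0.0]], grip_force=5.5)

```text
time_s: 10.9
ee_pos: [0.5239, -0.1956, 0.2884]
eef_rot: [-1.571, -0.0, 1.162]
force: [0.8, -0.2, -2.7]
grip_width: 0.016
```

```bash
python3 pitch.py
```

```text
lip 59 pitch 39.3
handle rear 21 -22.9 22.2 ang 44.1
10.95 [ 0.5239 -0.1956  0.2884] [-0.17 -0.52 -1.17] [ 0.12  -0.078 -0.013] 0.0163
```

Call:
jog_arm(targets=[[0, [0, 0, 0], 0.0], [0, [0, 0, 0], 0.0], [0, [0, 0, 0], 0.0]], grip_force=5)

```text
time_s: 11.25
ee_pos: [0.5239, -0.1955, 0.2884]
eef_rot: [-1.571, 0.0, 1.162]
force: [-0.8, -0.1, -2.1]
grip_width: 0.0158
```

```bash
python3 pitch.py; python3 - <<'E'
from h import *
s=shot('scene');cv2.imwrite('pics/c3.png',cv2.resize(s['img'][100:240,140:320],(720,560),interpolation=2)[:,:,::-1])
E
```

```text
lip 54 pitch 42.1
handle rear 18 -23.5 22.9 ang 44.2
11.3 [ 0.5239 -0.1956  0.2884] [ 0.12  0.38 -1.66] [-0.011 -0.053  0.023] 0.0158
```

View pics/c3.png

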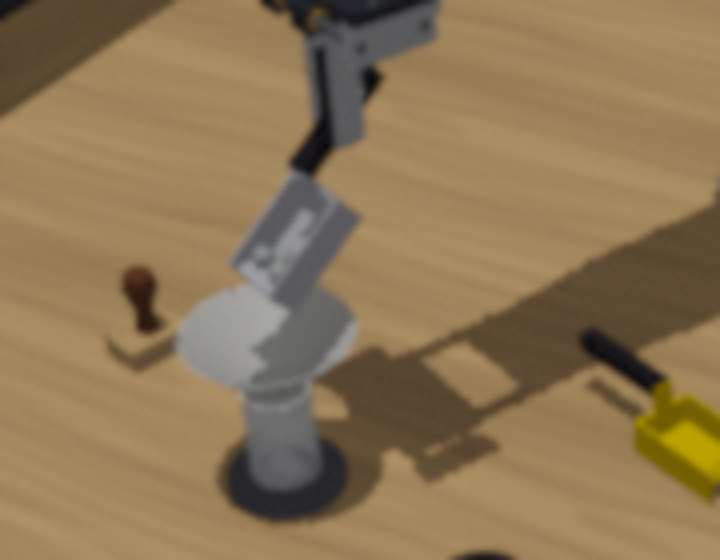

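The scoop is about 42° nose-down over the funnel, with balls gathered at the lip (262,258). It needs more pitch.

Call:
jog_arm(targets=[[0, [0, 0, 0], 0.0], [0, [0, 0, 0], 0.0]], grip_force=4.3)

```text
time_s: 11.55
ee_pos: [0.5239, -0.1955, 0.2885]
eef_rot: [-1.571, -0.0, 1.162]
force: [-0.7, -0.8, -1.3]
grip_width: 0.0159
```

```bash
python3 pitch.py
```

```text
lip 75 pitch 45.4
handle rear 14 -22.6 24.5 ang 47.3
11.6 [ 0.5239 -0.1956  0.2885] [ 0.31  0.71 -0.25] [ 0.037 -0.129  0.019] 0.0158
```

Call:
jog_arm(targets=[[0, [0, 0, 0], 0.0], [0, [0, 0, 0], 0.0]], grip_force=3.7)

```text
time_s: 11.8
ee_pos: [0.5239, -0.1956, 0.2885]
eef_rot: [-1.571, -0.0, 1.162]
force: [-0.1, 0.3, -1.3]
grip_width: 0.016
```

```bash
python3 pitch.py
```

```text
lip 59 pitch 47.8
handle rear 15 -22.3 24.8 ang 48.0
11.85 [ 0.5239 -0.1956  0.2885] [-0.52  0.26 -0.24] [ 0.067 -0.091 -0.025] 0.0157
```

Call:
jog_arm(targets=[[0, [0, 0, 0], 0.0], [0, [0, 0, 0], 0.0], [0, [0, 0, 0], 0.0]], grip_force=3)

```text
time_s: 12.15
ee_pos: [0.5239, -0.1956, 0.2885]
eef_rot: [-1.571, 0.0, 1.162]
force: [0.0, 0.3, -1.3]
grip_width: 0.0161
```

```bash
python3 pitch.py;  python3 - <<'E'
from h import *
s=shot('scene');cv2.imwrite('pics/c4.png',cv2.resize(s['img'][100:240,140:320],(720,560),interpolation=2)[:,:,::-1])
E
```

```text
lip 59 pitch 48.0
handle rear 14 -22.8 24.3 ang 46.7
12.2 [ 0.5239 -0.1956  0.2885] [ 0.29  0.29 -1.03] [-0.013 -0.133  0.04 ] 0.0159
```

View pics/c4.png

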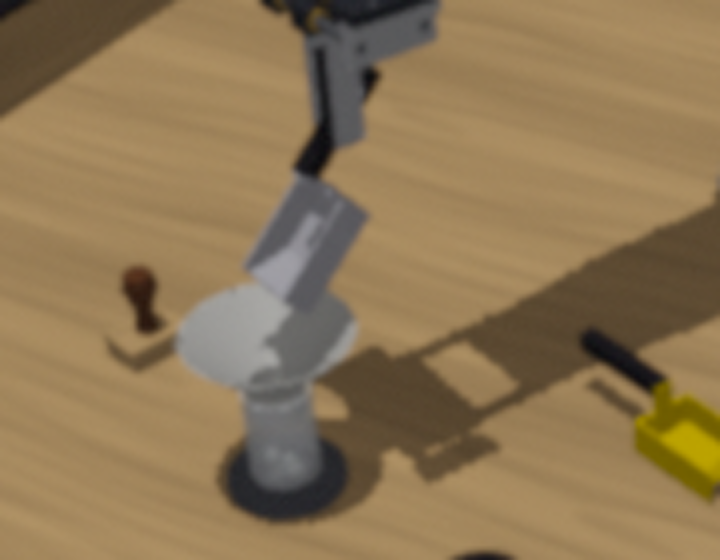

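The pan looks empty and balls show in the bottle. At 3 N the pitch has stalled at 48°, so I steepen it with stepped upward jogs while raising.

Call:
jog_arm(targets=[[0, [0, -2, 0], 0.0], [0, [0, -2, 0], 0.0], [0, [0, -4, 0], 0.0], [0, [0, -4, 0], 0.0]], grip_force=3)

```text
time_s: 12.65
ee_pos: [0.5243, -0.1957, 0.33]
eef_rot: [-1.574, 0.0, 1.162]
force: [-0.2, -0.2, -0.7]
grip_width: 0.0161
```

```bash
python3 pitch.py
```

```text
lip 46 pitch 49.7
handle rear 17 -20.1 26.7 ang 53.0
12.7 [ 0.5241 -0.1956  0.3285] [-0.18 -0.25 -1.62] [ 0.048 -0.127 -0.035] 0.0158
```

Call:
jog_arm(targets=[[0, [0, -4, 0], 0.0], [0, [0, -1, 0], 0.0], [0, [0, -5, 0], 0.0], [0, [0, -2, 0], 0.0], [0, [0, -6, 0], 0.0], [0, [0, -6, 0], 0.0]], grip_force=3)

```text
time_s: 13.3
ee_pos: [0.5241, -0.1956, 0.3905]
eef_rot: [-1.574, 0.0, 1.162]
force: [-0.4, -0.5, -0.2]
grip_width: 0.0155
```

```bash
python3 pitch.py
```

```text
lip 68 pitch 65.0
13.35 [ 0.5243 -0.1957  0.3893] [-0.52 -0.19 -0.81] [-0.003 -0.144 -0.052] 0.0156
```

Pitch is now 65°. I firm the grip and check.

Call:
jog_arm(targets=[[0, [0, -1, 0], 0.0], [0, [0, -1, 0], 0.0], [0, [0, -1, 0], 0.0], [0, [0, -1, 0], 0.0], [0, [0, -1, 0], 0.0], [0, [0, -1, 0], 0.0]], grip_force=30)

```text
time_s: 13.95
ee_pos: [0.5239, -0.1956, 0.3982]
eef_rot: [-1.57, -0.0, 1.162]
force: [-0.1, 0.8, -0.8]
grip_width: 0.0155
```

```bash
python3 pitch.py;  python3 - <<'E'
from h import *
s=shot('scene','s9.png');t=shot('top');w=shot('wrist')
a=cv2.resize(s['img'][60:240,130:330],(400,360),interpolation=2);b=cv2.resize(s['img'][180:235,180:240],(400,360),interpolation=2)
z=cv2.resize(t['img'][:,:][60:330],(400,193));z2=cv2.resize(w['img'],(400,193))
cv2.imwrite('pics/c5.png',np.vstack([np.hstack([a,b]),np.hstack([z,z2])])[:,:,::-1])
E
```

```text
lip 84 pitch 65.5
14.0 [ 0.5239 -0.1956  0.3983] [-0.81 -0.58 -2.11] [ 0.035 -0.129 -0.029] 0.0158
```

View pics/c5.png

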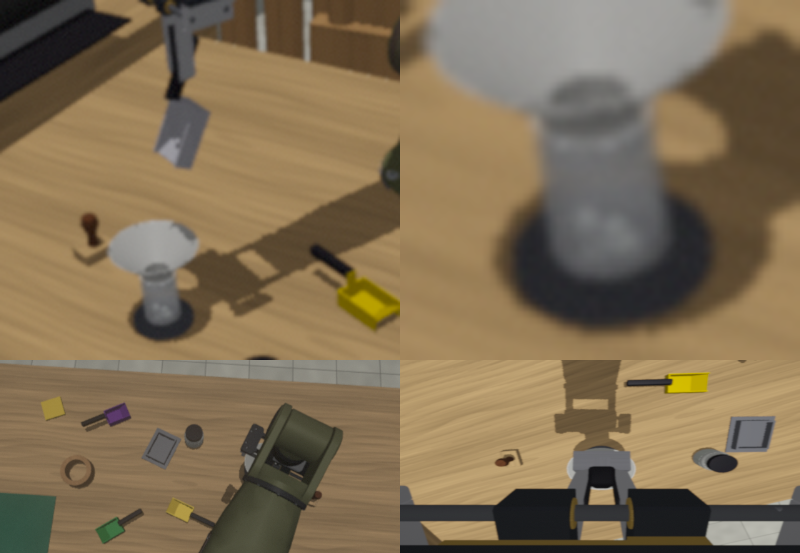

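The pan is empty, no strays show on the table, and balls are in the bottle. I take one enhanced close-up to count them.

```bash
python3 - <<'E'
from h import *
s=np.mean([shot('scene')['img'].astype(float) for _ in range(6)],0)
def e(a):
    a=a.astype(float);return np.clip((a-a.min())/(np.percentile(a,99.5)-a.min())*255,0,255).astype(np.uint8)
a=cv2.resize(e(s[204:228,196:224]),(560,480),interpolation=2);b=cv2.resize(e(s[172:204,180:236]),(240,137),interpolation=2)
b=np.vstack([b,np.zeros((343,240,3),np.uint8)]);cv2.imwrite('pics/c6.png',np.hstack([a,b])[:,:,::-1])
E
```

```text
(no output)
```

View pics/c6.png

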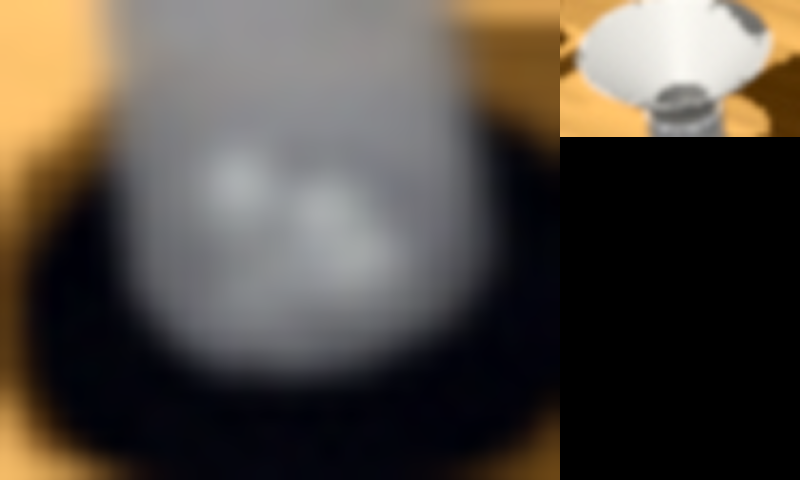

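Three bright balls show in the bottle at (235,185), (325,205) and (365,255), with a fainter fourth spot at (255,290). The funnel is empty. I hand in.

```bash
python3 -c "
from h import *
print(ctrl.hand_in())"; 
```

```text
the job is handed in; nothing more can be done
None
```

The job is handed in at about 14 s. I gripped the scoop by its handle, lifted it straight out of the dock and carried it level to the funnel. There I eased the grip so the scoop pivoted nose-down in the pads and poured. At 3 N the pivot stalled at 48°, so I raised the arm with short up-and-down jogs until it tipped further, then firmed the grip to 30 N.

**Scoop:** my last check showed it held at about 65° nose-down, with the lip roughly 12 cm above the funnel rim and touching nothing but the gripper.

**Balls:** the pan and the visible part of the funnel cone looked empty, and I saw no strays on the table. In the bottle I could see three balls clearly and a fainter fourth, so the count of four is likely but not certain.

**Bystanders:** the tape roll, ink jar and stamp looked unmoved in the pictures; I did not re-measure their positions.

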